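# Proof-pull a cast link on the spring tester

## Task

Lift the brass link out of the open casting die and lower its eye fully onto the pin of the green spring tester while the slide is still home, with the link's tab towards the free end of the tester. Then, pulling on the link only, draw the slide out against its spring until the black pointer stands level with the red mark, and finish holding it there: the program ends with the gripper still gripping the link and keeping the slide at the mark. Leave the paint jar, the pine block and the nut where they are.

Things in the scene. Friction and masses are not known exactly. Their poses are not given: they have to be found in the camera images.
- die: Open casting die, fixed aluminium block 124 x 64 x 22 mm. Origin under its centre, z up. The link lies in its 7 mm deep cavity with 2 mm play, eye towards the die's +x, axes parallel to the die's; link underside 15 mm above the bench, shank top 1 mm above the die's top. Two dowels 4 mm high stand at the +x corners, a low core stud inside the eye.
- link: Loose cast brass link, about 80 g, 99 mm long. Origin under the centre of the eye; tab towards its -x. Eye: ring, outer diameter 34, hole 20, 8 mm thick. Shank 14 mm wide, 8 mm thick, to x = -82 mm. On it stands the upright tab to grip: x = -76 to -40 mm, 12 mm thick (along y), top 38 mm above the link's underside, 30 mm above the shank.
- eye (a point): Centre of the link's eye, at its underside (same as the link's origin).
- tab (a point): Middle of the top edge of the link's tab, 58 mm from the eye's centre towards the link's -x and 38 mm above its underside.
- tester: Spring pull tester, fixed: a green base plate 200 x 60 x 10 mm with guide rails to 16 mm height and, at its +x end, a green spring housing up to 40 mm high. Origin under the base's centre, z up; the slide is pulled out towards the tester's -x (its free end).
- slide: Steel slide of the tester, 40 x 42 mm, its top 29 mm above the bench; axes parallel to the tester's. Home (sprung in): its origin is at the tester's x = +20 mm. It moves only along the tester's -x, up to 62 mm. A spring draws it back home: about 2.4 N at home, rising by 1.2 N per cm (6 to 9 N at the mark).
- pin (a point): Foot of the upright pin on the middle of the slide's top, 29 mm above the bench. The pin is 27 mm tall: neck 10 mm thick, mushroom head 13 mm thick from 17 mm up with a conical point. A seated eye lies flat on the slide's top, underside level with this point.
- pointer (a point): Tip of the black pointer on the slide's +y side, level with the pin along the tester's x; it moves with the slide.
- mark (a point): Tip of the red mark, an upright marker 27 mm high beside the base on the tester's +y side, axes parallel to the tester's. It stands 30 to 55 mm from the home position of the pointer towards the tester's -x and does not move. Pointer and mark are level when their x along the tester agree.
- paint_jar: Small paint jar, 30 mm across, 42 mm high, standing loose. Origin at its underside. Leave alone.
- pine_block: Loose pine block, 30 x 40 x 25 mm. Leave alone.
- nut: Loose M8 nut, 22 x 25 x 10 mm, lying flat. Leave alone.
There are look-alikes about, which are no part of the job. Of the things that look like the die, take the one that is farthest to the robot's right at the start.

How it is judged (in metres and radians):
On the way, in this order (a step that is already met when the one before it is completed fails the run):
1. the link is held by the gripper, clear above the die (height (world z) of eye above 0.04 m and contact force between the fingers and link above 1 N and contact force between link and die below 0.1 N), for 0.2 s.
2. the link's eye is down on the pin with the slide still home (pulled out less than 12 mm) (horizontal distance between eye and pin below 0.009 m and z of eye in the frame of pin between -0.006 and 0.011 m and x of pointer in the frame of tester above 0.008 m), for 0.2 s.
At the end, for the whole second after the job is handed in: Pointer within 4 mm of the mark along the pull, at rest; eye still on the pin (within 9 mm of its axis, less than 14 mm above the slide), tab towards the free end; gripper grips the link and link pulls the slide, each over 3 N; arm on slide under 1 N (x of pointer in the frame of mark between -0.004 and 0.004 m and horizontal distance between eye and pin below 0.009 m and z of eye in the frame of pin between -0.006 and 0.014 m and contact force between link and slide above 3 N and contact force between the fingers and link above 3 N and contact force between the arm and slide below 1 N and linear speed of slide below 0.01 m/s and x of tab in the frame of pin below -0.04 m); the arm keeps its last pose, push and grip.
It fails at once if a bystander (paint jar, pine block, nut) moved more than 20 mm (distance of any of paint_jar, pine_block, nut from where it was at the start of the episode above 0.02 m).
It fails at once if the arm pushes the slide itself (over 5 N) instead of pulling on the link (contact force between the arm and slide above 5 N).
It also fails if it takes over 42 s, if anything falls off the work surface, if the arm or the gripper's body presses on something with over 40 N, if the wrist force passes 120 N, or if a joint passes its speed limit or range.

## Robot

A 7-joint arm with a two-finger parallel gripper is mounted at the origin on a cart in front of the work surface, level with it; the furniture and walls round the work are solid. World frame = base frame: x ahead of the robot, y to its left, z up, the work surface at z = 0. Lengths are in m, angles in degrees, forces in N, time in s.
With the tool pointing down it reaches from about 0.35 to 0.9 m from the base axis. Payload 7.2 kg.
Tool frame: the origin (TCP) lies at the very end of the fingers, on their centre line; the grasp point (between the pads) lies 19 mm behind it; z points along the fingers, y is the line along which they close (so a half turn about z gives the same grasp; the last joint's range is limited). The gripper opens to 85 mm and grips with 20 to 120 N. Pads are 22 mm wide; open, the fingers measure 114 mm over their backs; the gripper's body (76 mm by 85 mm) begins 54 mm behind the grasp point. The pads swing forward as they close: fully open they stand 13 mm farther back than shut.
Start: joints at [72.582, 23.554, -0.728, 91.456, 0.321, 64.991, -4.71], TCP at [0.146, -0.608, 0.231] pointing down, gripper open.
Joint ranges: [-169.25, 169.25], [-16.82, 113.86], [-84.01, 82.57], [7.8, 145.47], [-59.2, 239.2], [7.22, 106.19], [-163.78, 163.78]. Speed limits (degrees/s): [136.94, 136.94, 172.46, 172.46, 180, 180, 180].

## Interface

Orientations are given as [roll, pitch, yaw] about the fixed x, y, z axes, in that order (R = Rz(yaw) Ry(pitch) Rx(roll)).
In Python, from plant import manip, vision, job gives the robot as it stands.
- The arm moves only by the shell command python3 -m crank 'ROWS'. ROWS is JSON, a list of rows, each an object with "slide": the shift along the tool's x, y, z in mm, a list of three; "rotation": the turn, a rotation vector about the tool's x, y, z in degrees, a list of three; "claw": the finger opening in mm, from 0 to 85.4. A call has 1 to 10 rows; each row is the pose to reach, as a shift and turn from the pose commanded when the call began, along the tool's axes at that moment; what a row does not reach only later rows make up. A row lasts 1/10 s, in which the tool goes at most 50 mm and 8.59 degrees, less where a joint would pass 70% of its speed; a pose out of reach is approached as far as the arm can. A call with a gripper value outside its range is refused whole. The fingers move at their own pace and stop on an object; the grip force is fixed at half the most. Time passes only in rows, so rows that repeat a pose let the fingers close. It gives the time, the measured TCP pose, the force, the opening and the grip force at its end, in the units of the state.
- manip.read_state(): the state, without advancing time (a new reading comes with each control period).
- vision.get_image(name): name is "scene" or "side" or "wrist"; returns a dict with "color" (480x640x3 uint8, red, green, blue), "intrinsics" (3x3 intrinsics, pixels), "dist_coeffs" ([k1, k2, p1, p2, k3] as OpenCV has them; the pictures are not rectified), "rvec" (rotation vector, rad) and "tvec" (3), from world to camera coordinates, as OpenCV has them; the wrist camera has in their place "T_tool_cam" (4x4, takes a point from camera to tool coordinates, whose origin is the TCP and whose axes are the flange's). Camera axes: x right, y down, z forward; pixel columns grow to the right and rows downward; lengths in m; the calibration is good to about 2 mm. A picture is of the moment at which its call begins: read the wrist's pose just before it. There is no depth.
- job.hand_in(): hands the job in; it is judged then, once.
The state is a dict: "time_s": time; "q": joint angles; "joint_velocities": joint speeds; "joint_torque": joint torques, N m; "ee_pos": TCP position; "tcp_rot": TCP orientation; "ft_force": force on the tool from outside, world axes, zero at the start; "torque": the same for the moment, N m; "gripper_width": finger opening in m; "gripper_force": force on a finger pad.
Only numpy, scipy, OpenCV 4.12 (cv2) and the standard library are available. Lean on these libraries where they do the work, as an engineer would, in place of code of your own. Each camera call takes 0.05 s, during which the arm holds its last target. There are 200 camera calls.

## Working session

There is one attempt and no reset: what is moved stays moved. The work goes in short steps, Python scripts to look and compute and a shell command to move; the robot and the scene stay as the last step left them, time stands still between calls to the robot, and variables do not carry over. Pictures are saved under pics/ and viewed, at most 10 in all, crops included, and the job is handed in when it is done.

```bash
ls; mkdir -p pics; cat > look.py <<'E'
import cv2,sys
from plant import vision,manip
import pickle
for a in sys.argv[1:]:
    name,tag=a.split(':')
    s=manip.read_state(); im=vision.get_image(name)
    pickle.dump((s,im),open(f'pics/{tag}.pkl','wb'))
    cv2.imwrite(f'pics/{tag}.png',im['color'][:,:,::-1])
s=manip.read_state();print(s['time_s'],s['ee_pos'],s['tcp_rot'])
E
python3 look.py scene:s0 side:d0
```

```text
pics
0.1 [ 0.14588805 -0.60726902  0.23052279] [-1.79915572e+02  4.07392041e-03  1.35114505e+01]
```

View pics/s0.png

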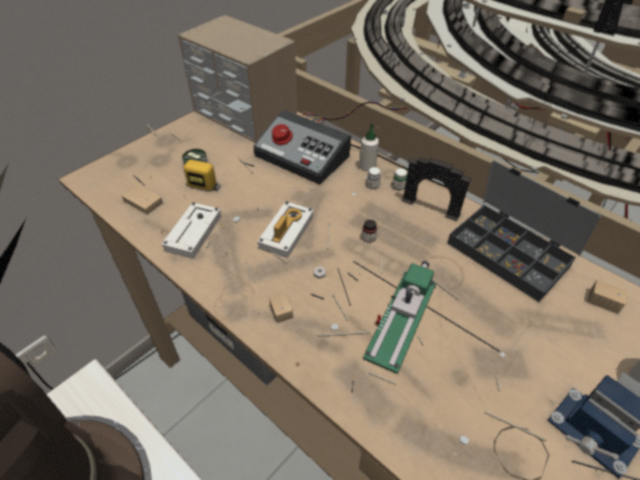

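View pics/d0.png

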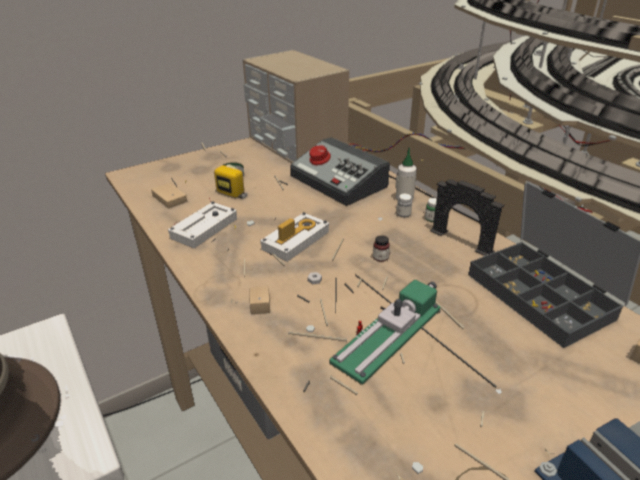

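Scene view: the die with link is at (287,228), an empty look-alike die at (192,229), the tester at (402,315) with its housing at (418,275), the jar at (370,230), the nut at (320,271), the block at (280,307). Side view: die (296,236), pin (397,305), red mark (360,327).

```bash
cat > geo.py <<'E'
import numpy as np,cv2,pickle
from scipy.spatial.transform import Rotation as R
def load(t): return pickle.load(open(f'pics/{t}.pkl','rb'))
def w2c(s,im):
    if 'rvec' in im and im['rvec'] is not None:
        Rm=cv2.Rodrigues(np.array(im['rvec'],float))[0]; return Rm,np.array(im['tvec'],float).ravel()
    T=np.eye(4);T[:3,:3]=R.from_euler('xyz',s['tcp_rot'],degrees=True).as_matrix();T[:3,3]=s['ee_pos']
    M=np.linalg.inv(T@np.array(im['T_tool_cam'])); return M[:3,:3],M[:3,3]
def plane(tag,px,z):
    s,im=load(tag);Rm,t=w2c(s,im)
    u=cv2.undistortPoints(np.array(px,float).reshape(-1,1,2),np.array(im['intrinsics']),np.array(im['dist_coeffs'])).reshape(-1,2)
    d=np.c_[u,np.ones(len(u))]@Rm; c=-Rm.T@t
    return c+d*((z-c[2])/d[:,2])[:,None]
def proj(tag,P):
    s,im=load(tag);Rm,t=w2c(s,im)
    return cv2.projectPoints(np.array(P,float).reshape(-1,1,3),cv2.Rodrigues(Rm)[0],t,np.array(im['intrinsics']),np.array(im['dist_coeffs']))[0].reshape(-1,2)
E
python3 - <<'E'
from geo import *
np.set_printoptions(precision=3,suppress=True)
print('dieL',plane('s0',[[192,229],[287,228]],.022));print('side',plane('d0',[[203,222],[296,234]],.022))
print('eye/tab',plane('s0',[[294,214]],.023),plane('d0',[[309,224]],.023),plane('d0',[[286,222]],.053))
print('pin',plane('s0',[[410,291]],.05),plane('d0',[[397,306]],.05))
print('house',plane('s0',[[421,273]],.04),'free end',plane('s0',[[382,363]],.01),plane('d0',[[350,365]],.01))
print('jar,nut,block',plane('s0',[[370,238],[320,271],[280,310]],.01))
print('mark',plane('s0',[[378,320]],.027),plane('d0',[[360,323]],.027))
s,im=load('s0');print(s['q'],s['ft_force'],s['gripper_width'])
E
python3 look.py wrist:w0
```

```text
dieL [[0.425 0.255 0.022]
 [0.553 0.119 0.022]]
side [[0.428 0.254 0.022]
 [0.555 0.118 0.022]]
eye/tab [[0.59  0.136 0.023]] [[0.592 0.133 0.023]] [[0.536 0.121 0.053]]
pin [[ 0.567 -0.158  0.05 ]] [[ 0.556 -0.164  0.05 ]]
house [[ 0.62  -0.146  0.04 ]] free end [[ 0.449 -0.193  0.01 ]] [[ 0.456 -0.189  0.01 ]]
jar,nut,block [[ 0.651 -0.012  0.01 ]
 [ 0.522  0.005  0.01 ]
 [ 0.412 -0.002  0.01 ]]
mark [[ 0.499 -0.145  0.027]] [[ 0.506 -0.144  0.027]]
[72.581 23.602 -0.728 91.505  0.32  64.988 -4.708] [0.513 0.428 0.198] 0.08528041986275962
0.15 [ 0.14591123 -0.60732628  0.23064404] [-1.79927950e+02  4.70617013e-03  1.35159661e+01]
```

```bash
python3 -c "
from geo import *
np.set_printoptions(precision=4,suppress=True)
s,im=load('w0');print(np.array(im['T_tool_cam']),im['intrinsics'])"
python3 -m crank '[{"slide":[30,-34,0],"rotation":[0,0,0],"claw":85},{"slide":[60,-68,0],"rotation":[0,0,0],"claw":85},{"slide":[90,-102,0],"rotation":[0,0,0],"claw":85},{"slide":[120,-136,0],"rotation":[0,0,0],"claw":85},{"slide":[150,-170,0],"rotation":[0,0,0],"claw":85},{"slide":[180,-204,0],"rotation":[0,0,0],"claw":85},{"slide":[210,-238,0],"rotation":[0,0,0],"claw":85},{"slide":[240,-272,0],"rotation":[0,0,0],"claw":85},{"slide":[270,-306,0],"rotation":[0,0,0],"claw":85},{"slide":[270,-306,0],"rotation":[0,0,0],"claw":85}]'; python3 look.py wrist:w1; python3 -c "
from plant import manip;print(manip.read_state()['q'])"
```

```text
[[ 0.0005 -0.9592 -0.2828  0.0732]
 [ 1.      0.0006 -0.0003  0.0007]
 [ 0.0005 -0.2828  0.9592 -0.1418]
 [ 0.      0.      0.      1.    ]] [[332.0731   0.     326.3395]
 [  0.     332.0731 237.8304]
 [  0.       0.       1.    ]]
time_s: 1.15
ee_pos: [0.3395, -0.2421, 0.2316]
tcp_rot: [-180.0, -0.1, 14.0]
ft_force: [-0.3, 0.0, -0.8]
gripper_width: 0.085
gripper_force: 0.0
1.2 [ 0.33816954 -0.24484557  0.2314457 ] [ 1.79991148e+02 -1.87539421e-02  1.38332114e+01]
[ 45.17653098   3.9322237  -16.5927041  117.38826522   1.30429929
  58.8295307  -48.2208278 ]
```

```bash

python3 -m crank '[{"slide":[30,-34,0],"rotation":[0,0,0],"claw":85},{"slide":[60,-68,0],"rotation":[0,0,0],"claw":85},{"slide":[90,-102,0],"rotation":[0,0,0],"claw":85},{"slide":[120,-136,0],"rotation":[0,0,0],"claw":85},{"slide":[150,-170,0],"rotation":[0,0,0],"claw":85},{"slide":[180,-204,0],"rotation":[0,0,0],"claw":85},{"slide":[210,-238,0],"rotation":[0,0,0],"claw":85},{"slide":[240,-272,0],"rotation":[0,0,0],"claw":85},{"slide":[275,-306,0],"rotation":[0,0,0],"claw":85},{"slide":[275,-306,0],"rotation":[0,0,0],"claw":85}]'; python3 look.py wrist:w2; python3 -c "
from plant import manip;print(manip.read_state()['q'])"
```

```text
time_s: 2.2
ee_pos: [0.535, 0.1199, 0.2307]
tcp_rot: [-179.8, -0.1, 13.8]
ft_force: [-0.5, -0.5, -0.6]
gripper_width: 0.0851
gripper_force: 0.0
2.25 [0.53386208 0.11662633 0.23035789] [-1.79903315e+02  4.60127485e-02  1.36974322e+01]
[   9.39468458   19.44784881  -33.7359949   100.77705499   11.82093234
   63.38454726 -104.46965963]
```

View pics/w2.png

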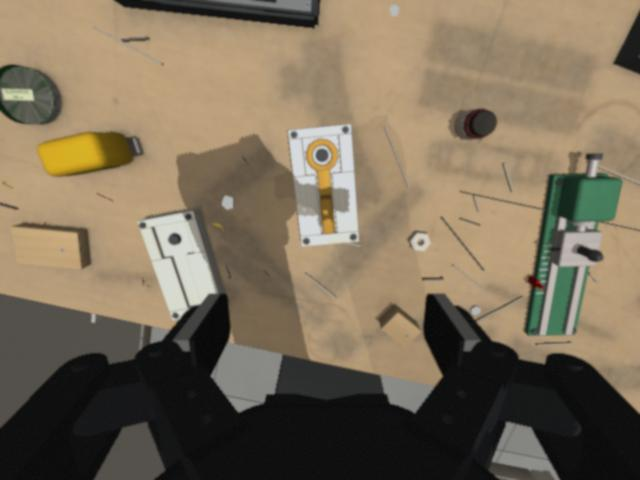

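Wrist view: the link's eye is at (322,155), the tab at (327,210), die corners about (289,129), (351,125), (358,243), (303,246). The tester is at the right, with base (555,255), pin (590,253) and mark (537,282).

```bash
cat > m.py <<'E'
from geo import *
np.set_printoptions(precision=4,suppress=True)
s,im=load('w2');c=im['color'];h=cv2.cvtColor(c,cv2.COLOR_RGB2HSV)
# brass
m=cv2.inRange(h,(10,130,60),(28,255,255));r=np.zeros_like(m);r[115:260,280:370]=1;m*=r
ys,xs=np.nonzero(m);print('brass',len(xs),xs.min(),xs.max(),ys.min(),ys.max())
e=m.copy();e[172:]=0
cn=max(cv2.findContours(e,0,2)[0],key=cv2.contourArea).reshape(-1,2)
(cc,rad)=cv2.minEnclosingCircle(cn[cn[:,1]<166]);print('eye',cc,rad); E=plane('w2',[cc],.023)[0];print(E)
# per-row centre of shank
rows=[(y,xs[ys==y].min(),xs[ys==y].max()) for y in range(172,246) if (ys==y).any()];print(rows[::6])
w=cv2.inRange(h,(0,0,150),(180,45,255));r[:]=0;r[115:260,280:370]=1;w=(w*r)|m
w=cv2.morphologyEx(w,cv2.MORPH_CLOSE,np.ones((15,15)))
cn=max(cv2.findContours(w,0,2)[0],key=cv2.contourArea).reshape(-1,2)
P=plane('w2',cn,.022)[:,:2];rc=cv2.minAreaRect((P*1000).astype(np.float32));print('die',rc)
g=cv2.inRange(h,(65,80,30),(95,255,255));r[:]=0;r[150:345,500:]=1;g*=r
cn=np.vstack([q.reshape(-1,2) for q in cv2.findContours(g,0,2)[0] if cv2.contourArea(q)>50]);print('green',cv2.minAreaRect((plane('w2',cn,.01)[:,:2]*1000).astype(np.float32)))
E
python3 m.py; python3 -c "
import cv2;a=cv2.imread('pics/w2.png');c=[cv2.resize(a[110:260,270:380],None,fx=4,fy=4,interpolation=2)[:600],cv2.resize(a[140:350,500:630],None,fx=2.8,fy=2.8)[:588]]
import numpy as np
c[0]=c[0][:588,:430];cv2.imwrite('pics/crop.png',np.hstack(c)[:, :800])"
```

```text
brass 1055 307 336 140 232
eye (321.45263671875, 154.56964111328125) 15.116557121276855
[0.5911 0.139  0.023 ]
[(172, np.int64(318), np.int64(328)), (178, np.int64(318), np.int64(329)), (184, np.int64(319), np.int64(329)), (190, np.int64(320), np.int64(330)), (196, np.int64(321), np.int64(330)), (202, np.int64(321), np.int64(331)), (208, np.int64(321), np.int64(331)), (214, np.int64(322), np.int64(331)), (220, np.int64(323), np.int64(332)), (226, np.int64(323), np.int64(333)), (232, np.int64(324), np.int64(331))]
die ((558.2595825195312, 127.59754943847656), (125.68472290039062, 65.23262023925781), 19.007831573486328)
green ((545.2844848632812, -169.5762176513672), (195.61375427246094, 77.90480041503906), 15.45676040649414)
```

View pics/crop.png

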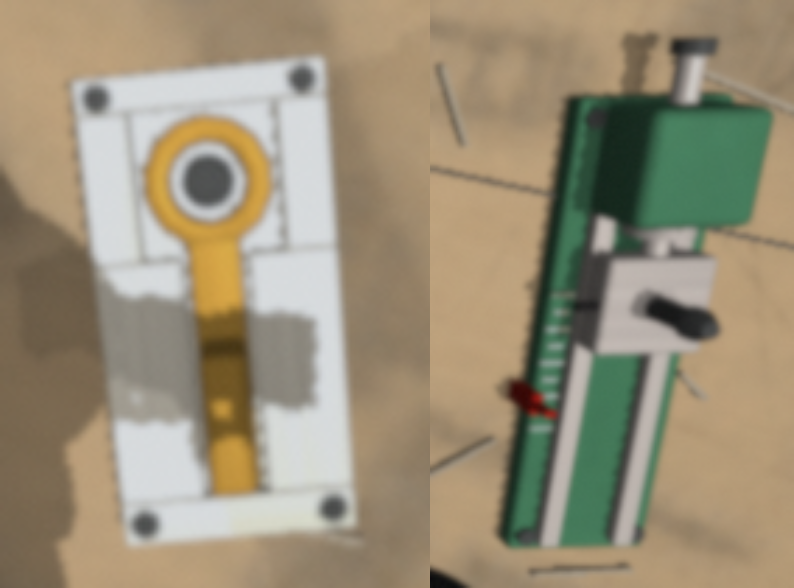

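Crop: the link lies in the die with its eye at left-crop (208,180) and the tab under the gripper's shadow. The pointer is at right-crop (575,303), the mark tip at (552,413), the pin foot at about (645,303).

```bash
python3 look.py wrist:w2 wrist:w3 scene:s1; python3 m.py; sed 's/w2/w3/g' m.py>m3.py; python3 m3.py | grep -E 'die|green|0.02'; python3 - <<'E'
from geo import *
for t in('w2','w3'): print(load(t)[0]['ee_pos'],load(t)[0]['joint_velocities'])
E
```

```text
2.4 [0.53285783 0.11259873 0.23073441] [1.79945569e+02 7.62331305e-02 1.33871599e+01]
brass 1071 303 333 137 230
eye (318.19232177734375, 152.1923065185547) 15.349761962890625
[0.5913 0.139  0.023 ]
[(172, np.int64(315), np.int64(325)), (178, np.int64(315), np.int64(326)), (184, np.int64(316), np.int64(326)), (190, np.int64(317), np.int64(327)), (196, np.int64(318), np.int64(327)), (202, np.int64(318), np.int64(328)), (208, np.int64(318), np.int64(328)), (214, np.int64(319), np.int64(329)), (220, np.int64(319), np.int64(329)), (226, np.int64(320), np.int64(330))]
die ((558.3009643554688, 127.58941650390625), (125.7626953125, 65.20293426513672), 19.086435317993164)
green ((545.2435913085938, -169.3202362060547), (196.19338989257812, 77.8670654296875), 15.479818344116211)
[0.5912 0.1392 0.023 ]
die ((558.45849609375, 127.72502136230469), (125.73198699951172, 65.07656860351562), 19.12602996826172)
green ((545.4388427734375, -169.14747619628906), (195.41998291015625, 77.55847930908203), 15.456053733825684)
[0.53386208 0.11662633 0.23035789] [ 2.77490146 -2.0533449   2.28125442  2.86426787  0.01964535  0.58971618
  1.42770534]
[0.53325677 0.11442449 0.23031749] [ 2.02740993 -1.55006822  1.17872537  1.66467595  0.12331636  0.08643905
  0.27395103]
```

```bash

python3 -m crank '[{"slide":[5,-6,30],"rotation":[0,0,-3],"claw":60},{"slide":[5,-6,60],"rotation":[0,0,-5.6],"claw":60},{"slide":[5,-6,90],"rotation":[0,0,-5.6],"claw":60},{"slide":[5,-6,115],"rotation":[0,0,-5.6],"claw":60},{"slide":[5,-6,115],"rotation":[0,0,-5.6],"claw":60},{"slide":[5,-6,115],"rotation":[0,0,-5.6],"claw":60},{"slide":[5,-6,115],"rotation":[0,0,-5.6],"claw":60},{"slide":[5,-6,115],"rotation":[0,0,-5.6],"claw":60}]'; python3 look.py wrist:w4
```

```text
time_s: 3.2
ee_pos: [0.5373, 0.1216, 0.1179]
tcp_rot: [180.0, -0.1, 19.1]
ft_force: [-0.0, 0.7, -0.8]
gripper_width: 0.0603
gripper_force: 0.0
3.25 [0.53719966 0.12159247 0.11767899] [ 1.79962264e+02 -1.28366261e-01  1.90861641e+01]
```

View pics/w4.png

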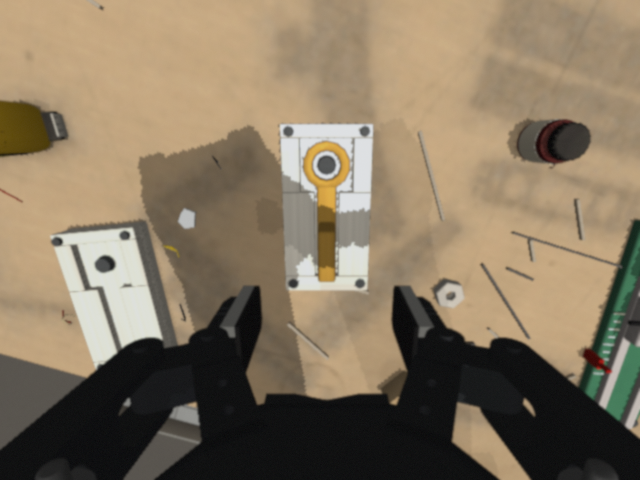

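The link stands upright in the picture at column 326, which is the tool centre line, with its eye at (326,164). Yaw and sideways position are good, so I check the distance along the link.

```bash
python3 - <<'E'
from geo import *
np.set_printoptions(precision=4,suppress=True)
s,im=load('w4');h=cv2.cvtColor(im['color'],cv2.COLOR_RGB2HSV)
m=cv2.inRange(h,(10,130,40),(28,255,255));m[:135]=0;m[290:]=0;m[:,:280]=0;m[:,375:]=0
ys,xs=np.nonzero(m);k=ys<182
c=[(xs[k].min()+xs[k].max())/2,(ys.min()+(xs[k].max()-xs[k].min())/2)];print(c)
E=plane('w4',[c],.023)[0];y=19.1*np.pi/180
k=ys==200
print(E,'tab',E[:2]-.058*np.array([np.cos(y),np.sin(y)]),s['ee_pos'],'shank px',xs[k].min(),xs[k].max(),[(xs[ys==q].min()+xs[ys==q].max())/2 for q in(195,215,235,255,270)])
E
```

```text
[np.float64(326.0), np.float64(164.0)]
[0.5916 0.1398 0.023 ] tab [0.5368 0.1208] [0.5373 0.1216 0.1179] shank px 318 334 [np.float64(326.0), np.float64(326.0), np.float64(326.0), np.float64(326.0), np.float64(326.5)]
```

```bash

python3 -m crank '[{"slide":[0,0,40],"rotation":[0,0,0],"claw":60},{"slide":[0,0,70],"rotation":[0,0,0],"claw":60},{"slide":[0,0,85],"rotation":[0,0,0],"claw":60},{"slide":[0,0,89],"rotation":[0,0,0],"claw":60},{"slide":[0,0,89],"rotation":[0,0,0],"claw":60},{"slide":[0,0,89],"rotation":[0,0,0],"claw":8},{"slide":[0,0,89],"rotation":[0,0,0],"claw":8},{"slide":[0,0,89],"rotation":[0,0,0],"claw":8},{"slide":[0,0,89],"rotation":[0,0,0],"claw":8},{"slide":[0,0,89],"rotation":[0,0,0],"claw":8}]'
```

```text
time_s: 4.25
ee_pos: [0.537, 0.1218, 0.0283]
tcp_rot: [180.0, -0.1, 19.1]
ft_force: [-1.0, -0.9, 7.0]
gripper_width: 0.0107
gripper_force: 59.4
```

```bash

python3 -m crank '[{"slide":[0,0,-8],"rotation":[0,0,0],"claw":8},{"slide":[0,0,-25],"rotation":[0,0,0],"claw":8},{"slide":[0,0,-50],"rotation":[0,0,0],"claw":8},{"slide":[0,0,-80],"rotation":[0,0,0],"claw":8},{"slide":[0,0,-110],"rotation":[0,0,0],"claw":8},{"slide":[0,0,-125],"rotation":[0,0,0],"claw":8},{"slide":[0,0,-130],"rotation":[0,0,0],"claw":8},{"slide":[0,0,-130],"rotation":[0,0,0],"claw":8}]'; python3 look.py wrist:w5
```

```text
time_s: 5.05
ee_pos: [0.5364, 0.1215, 0.1573]
tcp_rot: [180.0, -0.0, 19.1]
ft_force: [-0.2, 0.0, -1.5]
gripper_width: 0.011
gripper_force: 58.4
5.1 [0.53594818 0.12131786 0.15643455] [1.79994047e+02 6.20127156e-02 1.90988265e+01]
```

View pics/w5.png

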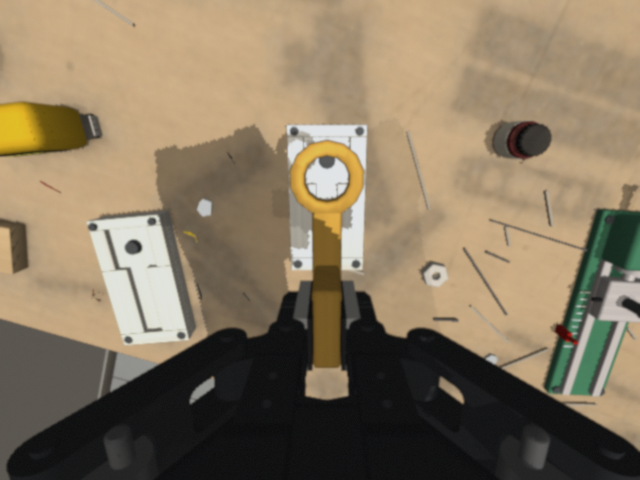

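Link is held straight, its ring at (327,177).

```bash
cat > t.py <<'E'
from geo import *
np.set_printoptions(precision=4,suppress=True)
s,im=load('w5');h=cv2.cvtColor(im['color'],cv2.COLOR_RGB2HSV)
m=cv2.inRange(h,(10,130,40),(28,255,255));m[:135]=0;m[290:]=0;m[:,:280]=0;m[:,375:]=0
ys,xs=np.nonzero(m);k=ys<200
d=xs[k].max()-xs[k].min()+1;c=[(xs[k].min()+xs[k].max())/2,ys.min()+d/2];print(c,d)
z=s['ee_pos'][2]-.0053
E=plane('w5',[c],z)[0];Rm=R.from_euler('xyz',s['tcp_rot'],degrees=True).as_matrix()
print('eye in tool',Rm.T@(E-s['ee_pos']))
pts=np.array([[645,303],[575,303],[552,413]])
px=np.c_[500+(pts[:,0]-430)/2.8,140+pts[:,1]/2.8]
E
python3 t.py; python3 - <<'E'
from geo import *
np.set_printoptions(precision=4,suppress=True)
# crop was from the first w2 (state .5339,.1166,yaw13.7); shift to the re-taken one by (-3.3,-2.4) px
pts=np.array([[645,303],[575,303],[552,413]])
px=np.c_[500+(pts[:,0]-430)/2.8-3.3,140+pts[:,1]/2.8-2.4]
for p,z in zip(px,(.029,.02,.02)): print(plane('w2',[p],z))
E
```

```text
[np.float64(326.0), np.float64(177.5)] 73
eye in tool [0.0573 0.0006 0.0053]
[[ 0.5617 -0.1536  0.029 ]]
[[ 0.5539 -0.1339  0.02  ]]
[[ 0.5074 -0.1448  0.02  ]]
```

```bash

python3 -m crank '[{"slide":[-15,22,0],"rotation":[0,0,1],"claw":8},{"slide":[-42,65,0],"rotation":[0,0,2],"claw":8},{"slide":[-69,108,0],"rotation":[0,0,3.6],"claw":8},{"slide":[-96,150,0],"rotation":[0,0,3.6],"claw":8},{"slide":[-123,192,0],"rotation":[0,0,3.6],"claw":8},{"slide":[-150,235,0],"rotation":[0,0,3.6],"claw":8},{"slide":[-168,262,0],"rotation":[0,0,3.6],"claw":8},{"slide":[-168,262,0],"rotation":[0,0,3.6],"claw":8},{"slide":[-168,262,0],"rotation":[0,0,3.6],"claw":8},{"slide":[-168,262,0],"rotation":[0,0,3.6],"claw":8}]'; python3 look.py wrist:w6
```

```text
time_s: 6.1
ee_pos: [0.4633, -0.1795, 0.1565]
tcp_rot: [-179.9, 0.0, 15.6]
ft_force: [-1.2, -0.5, -1.6]
gripper_width: 0.0108
gripper_force: 58.6
6.15 [ 0.46355216 -0.17925491  0.15667211] [-1.79930526e+02  2.94836602e-02  1.56469774e+01]
```

View pics/w6.png

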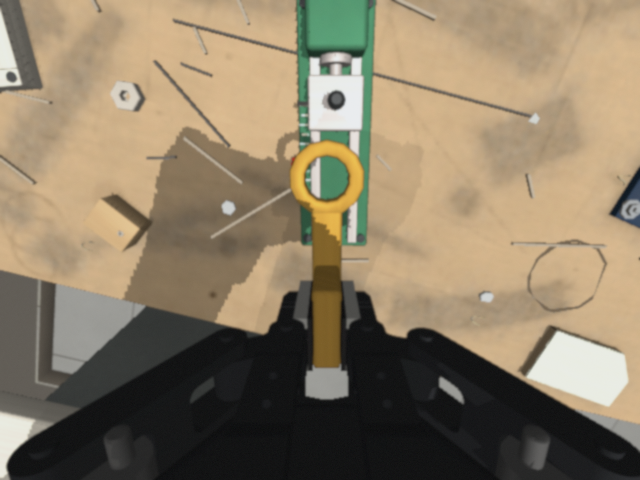

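Pin head at (336,99), slide top about (309–362, 75–130), and the red mark partly hidden behind the ring at (296,165). I measure the slide top and the base edges.

```bash
python3 - <<'E'
from geo import *
np.set_printoptions(precision=4,suppress=True)
s,im=load('w6');c=im['color'];h=cv2.cvtColor(c,cv2.COLOR_RGB2HSV)
Rm=R.from_euler('xyz',s['tcp_rot'],degrees=True).as_matrix()
def tool(P): return (P-s['ee_pos'])@Rm
m=cv2.inRange(h,(0,0,185),(180,40,255));m[:74]=0;m[134:]=0;m[:,:300]=0;m[:,368:]=0
m=cv2.morphologyEx(cv2.morphologyEx(m,cv2.MORPH_CLOSE,np.ones((21,21))),cv2.MORPH_OPEN,np.ones((25,25)))
cn=max(cv2.findContours(m,0,2)[0],key=cv2.contourArea).reshape(-1,2);print(cn.min(0),cn.max(0))
P=plane('w6',cn,.029);T=tool(P)[:,:2]*1000
print('slide in tool mm',cv2.minAreaRect(T.astype(np.float32)),'world',cv2.minAreaRect((P[:,:2]*1000).astype(np.float32)))
d=(h[...,2]<90).astype(np.uint8);d[:85]=0;d[118:]=0;d[:,:318]=0;d[:,355:]=0
M=cv2.moments(d);p=[M['m10']/M['m00'],M['m01']/M['m00']];print('head',p,tool(plane('w6',[p],.051))*1000)
# green base side edges
g=cv2.inRange(h,(65,60,25),(95,255,255))
for nm,rng,f in(('R',range(150,235,3),max),('L',range(200,240,3),min),('Rtop',range(70,135,3),max)):
    q=[(f(np.nonzero(g[y,295:378])[0])+295,y) for y in rng]
    t=tool(plane('w6',q,.01))[:,:2]*1000;k=np.polyfit(t[:,0],t[:,1],1);print(nm,k,np.degrees(np.arctan(k[0])),np.std(t[:,1]-np.polyval(k,t[:,0])))
r=cv2.inRange(h,(0,120,60),(6,255,255))|cv2.inRange(h,(174,120,60),(180,255,255));r[:130]=0;r[200:]=0;r[:,:280]=0;r[:,330:]=0
ys,xs=np.nonzero(r);print('red',len(xs),[(xs.min(),xs.max(),ys.min(),ys.max())] if len(xs) else '')
E
python3 -c "
import cv2;a=cv2.imread('pics/w6.png');cv2.imwrite('pics/c6.png',cv2.resize(a[50:200,270:400],None,fx=4,fy=4,interpolation=2))"
```

```text
[309  74] [362 129]
slide in tool mm ((100.65110778808594, 7.416057586669922), (40.31917953491211, 38.72120666503906), 89.98271179199219) world ((562.1232299804688, -159.39715576171875), (38.72124481201172, 40.319244384765625), 15.617575645446777)
head [335.0993377483444, 100.56291390728477] [[ 99.3835   6.6865 105.3688]]
R [ 0.0035 35.2029] 0.1988470213561639 0.2539769644346528
L [  1.3059 -17.1498] 52.556854643841035 14.34884002893274
Rtop [ 0.011 34.453] 0.6284526688980021 0.3137486337497154
red 5 [(np.int64(292), np.int64(293), np.int64(158), np.int64(160))]
```

View pics/c6.png

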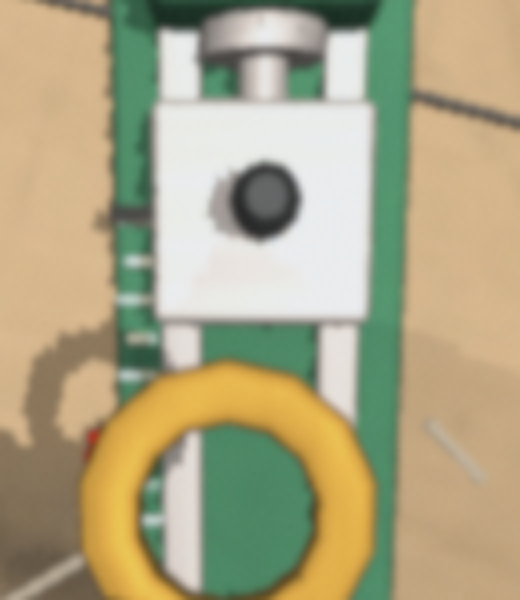

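Crop: pin head is concentric at about (266,200), i.e. pixel (336.5,100). The slide is square to the tool, and the pointer is at left (125,213). I shift +43, +6.6 mm and go down to just above the head.

```bash

python3 -m crank '[{"slide":[20,3,0],"rotation":[0,0,0],"claw":8},{"slide":[43,6.6,0],"rotation":[0,0,0],"claw":8},{"slide":[43,6.6,20],"rotation":[0,0,0],"claw":8},{"slide":[43,6.6,45],"rotation":[0,0,0],"claw":8},{"slide":[43,6.6,65],"rotation":[0,0,0],"claw":8},{"slide":[43,6.6,73],"rotation":[0,0,0],"claw":8},{"slide":[43,6.6,73],"rotation":[0,0,0],"claw":8},{"slide":[43,6.6,73],"rotation":[0,0,0],"claw":8}]'; python3 look.py wrist:w7; python3 -c "
import cv2;a=cv2.imread('pics/w7.png');cv2.imwrite('pics/c7.png',cv2.resize(a[100:300,230:430],None,fx=3,fy=3,interpolation=2))"
```

```text
time_s: 6.95
ee_pos: [0.5073, -0.1752, 0.0849]
tcp_rot: [180.0, -0.0, 15.6]
ft_force: [-0.7, -0.7, -0.7]
gripper_width: 0.0108
gripper_force: 58.6
7.0 [ 0.50750015 -0.17546149  0.08527288] [ 1.79955414e+02 -7.94184552e-02  1.55512327e+01]
```

View pics/c7.png

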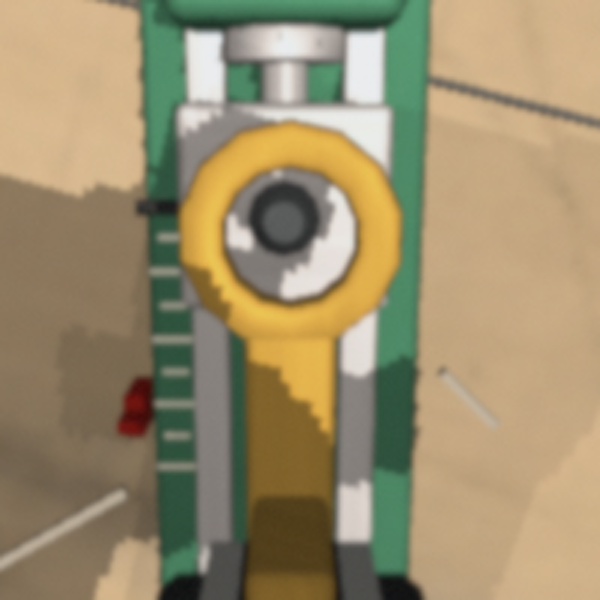

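Head at crop (284,217) → px (324.7,172.3). The ring's outer centre at (291,231) → (327,177). Mark's black-red post at crop (138,405), pointer at (155,208).

```bash
python3 - <<'E'
from geo import *
np.set_printoptions(precision=2,suppress=True)
s,im=load('w7');Rm=R.from_euler('xyz',s['tcp_rot'],degrees=True).as_matrix()
f=lambda p,z:((plane('w7',[[230+p[0]/3,100+p[1]/3]],z)-s['ee_pos'])@Rm*1000)[0]
zt=s['ee_pos'][2]
print('head',f((284,217),.046),f((284,215),.054),'eye',f((290.5,231),zt-.0053),'hole low rim',f((290,236),zt-.013))
print('pointer',f((155,208),.02),f((155,208),.025),'mark',f((140,395),.027),f((132,415),.027))
E
```

```text
head [56.48 -0.23 38.96] [57.56 -0.19 30.96] eye [57.57  0.9   5.34] hole low rim [55.99  0.83 13.04]
pointer [ 55.89 -26.7   64.95] [ 56.31 -26.04  59.95] mark [ 18.24 -30.32  57.93] [ 13.9  -32.17  57.92]
```

```bash

python3 -m crank '[{"slide":[0,-1,8],"rotation":[0,0,0],"claw":8},{"slide":[0,-1,18],"rotation":[0,0,0],"claw":8},{"slide":[0,-1,28],"rotation":[0,0,0],"claw":8},{"slide":[0,-1,36],"rotation":[0,0,0],"claw":8},{"slide":[0,-1,41],"rotation":[0,0,0],"claw":8},{"slide":[0,-1,41],"rotation":[0,0,0],"claw":8},{"slide":[0,-1,41],"rotation":[0,0,0],"claw":8},{"slide":[0,-1,41],"rotation":[0,0,0],"claw":8}]'; python3 look.py wrist:w8 side:d8; python3 -c "
import cv2,numpy as np;a=cv2.imread('pics/w8.png');b=cv2.imread('pics/d8.png');cv2.imwrite('pics/c8.png',np.hstack([cv2.resize(a[100:300,230:430],None,fx=2,fy=2,interpolation=2),cv2.resize(b[250:400,320:450],(347,400),interpolation=2)]))"
```

```text
time_s: 7.8
ee_pos: [0.5064, -0.1748, 0.0432]
tcp_rot: [180.0, -0.0, 15.5]
ft_force: [0.6, -0.4, -1.2]
gripper_width: 0.0109
gripper_force: 58.6
7.9 [ 0.50645069 -0.17482578  0.04333844] [ 1.79992828e+02 -9.40829312e-03  1.55069693e+01]
```

View pics/c8.png

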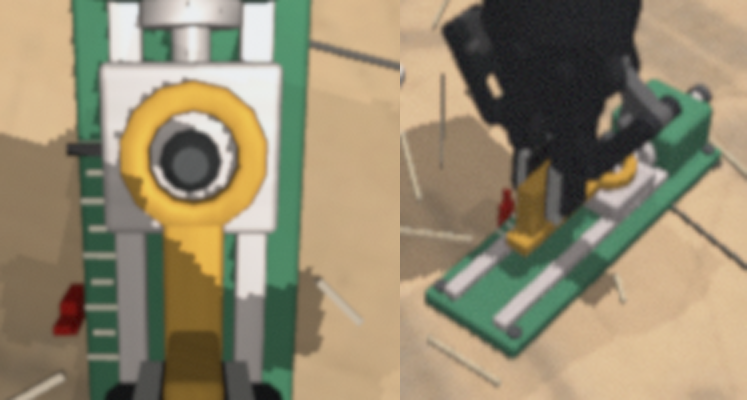

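The eye is down over the pin (ring concentric with the head, about 1 mm above the slide). The pointer is still home at crop (80,150), and the mark spans (55–85, 285–335). Now I pull 38 mm and then measure numerically.

```bash

python3 -m crank '[{"slide":[-3,0,0],"rotation":[0,0,0],"claw":8},{"slide":[-8,0,0],"rotation":[0,0,0],"claw":8},{"slide":[-13,0,0],"rotation":[0,0,0],"claw":8},{"slide":[-18,0,0],"rotation":[0,0,0],"claw":8},{"slide":[-23,0,0],"rotation":[0,0,0],"claw":8},{"slide":[-28,0,0],"rotation":[0,0,0],"claw":8},{"slide":[-33,0,0],"rotation":[0,0,0],"claw":8},{"slide":[-38,0,0],"rotation":[0,0,0],"claw":8},{"slide":[-38,0,0],"rotation":[0,0,0],"claw":8},{"slide":[-38,0,0],"rotation":[0,0,0],"claw":8}]'; python3 look.py wrist:w9
cat > mk.py <<'E'
from geo import *
import sys
np.set_printoptions(precision=1,suppress=True)
for tag in sys.argv[1:]:
    s,im=load(tag);h=cv2.cvtColor(im['color'],cv2.COLOR_RGB2HSV);Rm=R.from_euler('xyz',s['tcp_rot'],degrees=True).as_matrix()
    T=lambda p,z:((plane(tag,p,z)-s['ee_pos'])@Rm*1000)[:,:2]
    r=cv2.inRange(h,(0,140,50),(7,255,255))|cv2.inRange(h,(172,140,50),(180,255,255));r[:120]=0;r[320:]=0;r[:,:220]=0;r[:,:1]=0;r[:,310:]=0
    n,l,st,ce=cv2.connectedComponentsWithStats(r);i=1+st[1:,4].argmax();print(tag,'red',st[i],ce[i])
    for y in range(st[i,1],st[i,1]+st[i,3]):
        x=np.nonzero(l[y]==i)[0];print(y,x.min(),x.max(),'V',[int(h[y,q,2]) for q in x],end='; ')
    print()
    c=np.argwhere(l==i)[:,::-1]
    for z in(0,.0135,.027):
        t=T(c,z);print(z,'x range',t[:,0].min(),t[:,0].max(),'y',t[:,1].min(),t[:,1].max())
    for x in (262,266,270): print('col',x,[int(v) for v in h[140:240,x,2]]) if '-v' in sys.argv else None
E
python3 mk.py w7 w8 w9; python3 - <<'E'
import cv2
for t in('w8','w9'):
    a=cv2.imread(f'pics/{t}.png').max(2);print(t)
    for y in range(140,240 if t=='w9' else 185,2):print(y,*a[y,254:290:2])
E
```

```text
time_s: 8.9
ee_pos: [0.4703, -0.1847, 0.0435]
tcp_rot: [180.0, -0.1, 15.5]
ft_force: [5.6, 1.2, -4.3]
gripper_width: 0.0109
gripper_force: 58.4
8.95 [ 0.47039908 -0.18473742  0.04354241] [ 1.79982425e+02 -1.03802763e-01  1.55287791e+01]
w7 red [269 226  12  19 160] [274.9 235.9]
226 276 279 V [81, 79, 79, 76]; 227 275 279 V [78, 74, 71, 71, 69]; 228 274 279 V [81, 75, 72, 71, 69, 66]; 229 273 279 V [89, 76, 72, 74, 71, 68, 64]; 230 273 279 V [85, 79, 78, 77, 73, 67, 62]; 231 272 279 V [99, 93, 91, 90, 88, 80, 70, 62]; 232 271 279 V [108, 102, 102, 102, 104, 99, 89, 73, 62]; 233 271 279 V [109, 107, 109, 110, 110, 106, 95, 77, 65]; 234 271 279 V [111, 110, 111, 111, 112, 108, 97, 80, 66]; 235 271 279 V [107, 106, 108, 109, 108, 106, 95, 79, 66]; 236 271 279 V [101, 98, 97, 98, 98, 95, 88, 76, 63]; 237 271 280 V [91, 86, 83, 84, 83, 82, 79, 70, 63, 57]; 238 271 280 V [81, 77, 76, 76, 74, 72, 69, 66, 62, 56]; 239 270 279 V [91, 82, 80, 78, 76, 74, 70, 68, 64, 63]; 240 270 279 V [97, 92, 92, 90, 89, 82, 76, 70, 69, 70]; 241 269 278 V [109, 107, 106, 105, 105, 101, 95, 84, 76, 77]; 242 26
[... 8811 characters left out ...]
6 81 82 82 82 83 82 85 115
220 128 130 131 127 117 118 117 117 103 75 81 82 82 83 82 82 86 113
222 125 127 127 122 116 116 117 117 105 76 80 81 82 81 81 82 85 111
224 120 120 114 115 113 114 115 115 102 75 79 81 81 82 82 81 84 109
226 136 150 115 107 110 111 111 113 101 76 81 80 80 82 82 82 83 105
228 181 185 150 108 105 106 108 110 101 76 79 83 81 80 82 82 83 105
230 184 154 123 104 103 102 104 106 99 76 77 80 81 82 81 81 83 102
232 138 108 102 103 102 103 102 104 100 76 77 81 81 81 81 82 82 101
234 104 103 104 102 103 103 102 103 100 77 78 81 82 80 82 82 82 99
236 104 104 105 106 105 103 103 103 99 76 78 80 79 80 81 80 81 97
238 105 106 108 107 107 105 104 102 98 77 77 79 79 80 79 80 80 97
```

```bash
python3 - <<'E'
from geo import *
np.set_printoptions(precision=1,suppress=True)
s9,_=load('w9');Rm=R.from_euler('xyz',s9['tcp_rot'],degrees=True).as_matrix()
def tri(obs):
    A=[];b=[]
    for t,p in obs.items():
        s,im=load(t);Rc,tt=w2c(s,im)
        u=cv2.undistortPoints(np.array([[p]],float),np.array(im['intrinsics']),np.array(im['dist_coeffs']))[0,0]
        for k in(0,1): a=u[k]*Rc[2]-Rc[k];A.append(a);b.append(tt[k]-u[k]*tt[2])
    P=np.linalg.lstsq(np.array(A),np.array(b),rcond=None)[0];return np.r_[(P-s9['ee_pos'])@Rm,P[2]]*1000
print('A',tri({'w7':(273.5,234),'w8':(263.3,253.8),'w9':(259.6,183.3)}))
print('B',tri({'w7':(272.8,242.5),'w8':(260.5,265),'w9':(256,191.7)}))
print('dark edge top',tri({'w7':(277.5,226),'w8':(268.5,242),'w9':(265,177)}))
for z in(.016,.02,.025):
    q=(plane('w9',[(265,164.6),(278,164.6)],z)-s9['ee_pos'])@Rm*1000;print('pointer',z,q[:,:2])
    s8,_=load('w8');q=(plane('w8',[(266,174.7)],z)-s9['ee_pos'])@Rm*1000;print('  home',q[:,:2])
print('pointer ends',)
# side & scene red blobs
for t in('d0','s0','s1','d8'):
    s,im=load(t);h=cv2.cvtColor(im['color'],cv2.COLOR_RGB2HSV)
    r=cv2.inRange(h,(0,140,50),(7,255,255))|cv2.inRange(h,(172,140,50),(180,255,255));r[:290]=0;r[350:]=0;r[:,:340]=0;r[:,400:]=0
    ys,xs=np.nonzero(r);print(t,len(xs)); 
    for y in sorted(set(ys)):print((int(y),int(xs[ys==y].min()),int(xs[ys==y].max())),end=' ')
    print()
E
```

```text
A [ 52.1 -33.1  26.5  17.1]
B [ 49.5 -32.6  16.4  27.2]
dark edge top [ 53.6 -32.9  42.5   1.1]
pointer 0.016 [[ 61.3 -30. ]
 [ 61.3 -23.5]]
  home [[ 93.8 -29.6]]
pointer 0.02 [[ 61.6 -29.3]
 [ 61.6 -22.9]]
  home [[ 94.2 -28.8]]
pointer 0.025 [[ 62.  -28.4]
 [ 62.  -22.2]]
  home [[ 94.7 -27.9]]
pointer ends
d0 36
(321, 359, 360) (322, 359, 360) (323, 359, 360) (324, 359, 361) (325, 359, 361) (326, 358, 361) (327, 357, 361) (328, 358, 361) (329, 358, 360) (330, 358, 360) (331, 357, 359) (332, 357, 358) 
s0 13
(316, 379, 379) (317, 379, 379) (318, 378, 379) (319, 378, 379) (320, 377, 378) (321, 377, 378) (322, 377, 378) (323, 377, 377) 
s1 13
(316, 379, 379) (317, 379, 379) (318, 378, 379) (319, 378, 379) (320, 377, 378) (321, 377, 378) (322, 377, 378) (323, 377, 377) 
d8 45
(321, 359, 360) (322, 359, 360) (323, 359, 360) (324, 359, 361) (325, 358, 361) (326, 358, 362) (327, 357, 362) (328, 357, 362) (329, 357, 361) (330, 357, 360) (331, 357, 359) (332, 357, 358) (333, 357, 357)
```

Mark top is at tool x 49.5 (z 27 ✓.) and the pointer at 61.6, so 12 mm more to pull.

```bash

python3 -m crank '[{"slide":[-3,0,0],"rotation":[0,0,0],"claw":8},{"slide":[-6,0,0],"rotation":[0,0,0],"claw":8},{"slide":[-9,0,0],"rotation":[0,0,0],"claw":8},{"slide":[-12,0,0],"rotation":[0,0,0],"claw":8},{"slide":[-12,0,0],"rotation":[0,0,0],"claw":8},{"slide":[-12,0,0],"rotation":[0,0,0],"claw":8},{"slide":[-12,0,0],"rotation":[0,0,0],"claw":8}]'; python3 look.py wrist:w10; python3 - <<'E'
from geo import *
np.set_printoptions(precision=1,suppress=True)
s,im=load('w10');h=cv2.cvtColor(im['color'],cv2.COLOR_RGB2HSV);Rm=R.from_euler('xyz',s['tcp_rot'],degrees=True).as_matrix()
V=h[...,2]
for y in range(144,186):print(y,*V[y,248:286:2],'| S',*h[y,250:268:3,1])
E
```

```text
time_s: 9.65
ee_pos: [0.4595, -0.1877, 0.0437]
tcp_rot: [180.0, -0.2, 15.5]
ft_force: [7.4, 3.2, -4.7]
gripper_width: 0.0108
gripper_force: 58.5
9.7 [ 0.45955637 -0.1877077   0.04369429] [ 1.79969217e+02 -1.72570964e-01  1.55502338e+01]
144 216 216 215 214 214 214 215 216 216 206 129 130 140 140 140 123 121 195 223 | S 87 88 87 86 87 87
145 216 216 215 215 213 212 213 216 216 209 132 131 140 140 138 116 118 191 223 | S 87 88 86 86 87 88
146 214 215 215 214 213 212 213 215 215 210 132 131 143 144 138 110 118 189 222 | S 88 88 87 86 88 87
147 216 215 216 214 213 212 213 215 215 210 131 134 157 161 155 123 123 188 223 | S 88 88 86 87 87 88
148 215 215 215 214 213 213 213 214 215 210 129 135 183 197 190 154 137 188 223 | S 87 87 86 85 87 88
149 215 214 214 215 213 212 212 213 214 209 127 135 201 222 213 175 150 188 224 | S 87 88 86 87 86 88
150 216 214 214 214 214 212 212 211 214 209 125 132 196 219 207 167 143 190 224 | S 87 87 87 87 85 88
151 215 215 215 215 215 213 204 204 210 207 125 130 173 190 174 137 127 189 225 | S 88 86 87 87 86 87
152 215 215 214 214 213 210 186 182 202 203 125
[... 2667 characters left out ...]
2 85 96 96 91 86
179 133 134 134 134 134 134 133 133 134 134 115 78 99 144 153 154 145 161 209 | S 84 86 86 84 84 86
180 133 133 133 134 134 133 132 133 133 133 112 77 94 129 134 133 126 155 206 | S 84 84 86 84 84 87
181 132 132 133 133 133 133 132 132 132 132 110 76 87 102 104 104 103 151 203 | S 83 83 84 82 83 85
182 132 132 132 133 133 132 132 133 131 131 111 76 82 87 86 86 90 146 201 | S 83 83 82 81 82 83
183 131 131 132 132 133 131 132 132 132 130 109 78 80 83 82 82 85 142 198 | S 82 81 84 82 83 85
184 131 131 132 133 132 131 132 132 132 128 111 78 79 81 82 81 84 131 188 | S 82 82 83 81 81 82
185 130 131 131 132 132 132 132 132 133 128 110 79 79 82 82 82 82 115 163 | S 78 82 83 81 81 83
```

```bash
python3 - <<'E'
from geo import *
np.set_printoptions(precision=2,suppress=True)
s,im=load('w10');Rm=R.from_euler('xyz',s['tcp_rot'],degrees=True).as_matrix()
f=lambda p,z:((plane('w10',[p],z)-s['ee_pos'])@Rm*1000)[0,:2]
print('B',f((256,168.4),.027),'A',f((260,156.8),.017),'C end',f((260,175.8),.017),'C end z0',f((260,175.8),.0),'ptr',f((270,164.3),.02),f((270,164.3),.016),f((270,164.3),.025))
E
```

```text
B [ 60.34 -32.36] A [ 65.16 -32.14] C end [ 55.88 -32.65] C end z0 [ 54.14 -36.01] ptr [ 61.74 -26.86] [ 61.46 -27.53] [ 62.08 -26.03]
```

Mark is at 60.4 and the pointer at 61.7, so 1.3 mm more.

```bash

python3 -m crank '[{"slide":[-1.3,0,0],"rotation":[0,0,0],"claw":8},{"slide":[-1.3,0,0],"rotation":[0,0,0],"claw":8},{"slide":[-1.3,0,0],"rotation":[0,0,0],"claw":8},{"slide":[-1.3,0,0],"rotation":[0,0,0],"claw":8},{"slide":[-1.3,0,0],"rotation":[0,0,0],"claw":8},{"slide":[-1.3,0,0],"rotation":[0,0,0],"claw":8}]'; python3 look.py wrist:w11; python3 - <<'E'
from geo import *
np.set_printoptions(precision=2,suppress=True)
s,im=load('w11');Rm=R.from_euler('xyz',s['tcp_rot'],degrees=True).as_matrix()
h=cv2.cvtColor(im['color'],cv2.COLOR_RGB2HSV);V=h[...,2].astype(float)
f=lambda p,z:((plane('w11',[p],z)-s['ee_pos'])@Rm*1000)[0,:2]
r=np.nonzero(V[150:180,272:276].mean(1)<76)[0]+150
b=V[160:172,253:258].mean(1);k=np.nonzero(b>175)[0]+160
print(r,k,'ptr',f((270,r.mean()),.02),'mark',f((256,k.mean()),.027),s['joint_velocities'])
E
```

```text
time_s: 10.3
ee_pos: [0.4583, -0.1881, 0.0437]
tcp_rot: [180.0, -0.2, 15.6]
ft_force: [7.1, 2.0, -4.1]
gripper_width: 0.0109
gripper_force: 58.4
10.35 [ 0.45831895 -0.18804326  0.04368306] [ 1.79968000e+02 -1.74702677e-01  1.55565145e+01]
[161 162 163 164 165 166 167] [164 165 166 167 168 169 170 171] ptr [ 61.88 -26.85] mark [ 60.75 -32.33] [ 0.    0.08  0.01 -0.02 -0.01  0.02  0.06]
```

```bash
python3 -c "
from plant import job;print(job.hand_in())"
```

```text
the job is handed in; nothing more can be done
None
```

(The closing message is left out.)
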